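# Open the vegetable keeper past its spring catch

### The job

Open the vegetable keeper: with the fingertips press its spring-loaded bar down at the end behind the hood's side block, and, keeping the bar held down, push the block along so that the hood slides past the catch until it is fully open. Then let go so that the bar springs up behind the block and keeps the hood open. Grasp and lift nothing, and leave the jars, mug, timer and food where they are.

Things in the scene. Friction and masses are not known exactly. Their poses are not given: they have to be found in the camera images.
- keeper: Vegetable keeper: heavy wooden tray that cannot be moved, 120 mm (x) by 270 mm (y), 50 mm high, an end stop 78 mm high on its left end. Origin on the worktop, under the tray's middle (5 mm off in y). Its y axis runs along the tray to the robot's left and is the way the hood opens; its -x side, towards the robot, carries a ledge with the press bar. Tomatoes in the right half.
- hood (a joint): Travel of the hood along keeper +y, in m: 0 = shut, 0.1 = fully open against its stop. It stays where it is left; about 2 N slides it. It runs in guides and cannot be lifted.
- hood_top (a point): Middle of the top of the steel hood, a low cover 132 mm wide (x), 140 mm long (y), top 88 mm above the worktop; shut, it spans keeper y = -130 to +10 mm. Its robot side carries a grey plastic side block that overhangs the press bar: keeper x = -116 to -66 mm, 82 mm long (shut: y = -72 to +10 mm), 48 to 76 mm above the worktop, with four lugs underneath (10 mm long, every 24 mm).
- block_back (a point): Middle of the flat rear face (facing keeper -y) of the hood's side block, in the finger's lane (keeper x = -100 mm), 62 mm above the worktop; it moves with the hood. Push here, towards keeper +y. The face goes from 48 to 76 mm above the worktop.
- catch (a joint): How far the press bar is down, in m: 0 = up, 0.012 = bottom. Springs lift it: 3.5 N at the top, 7 N at the bottom. At 0.007 and more its tooth is clear of the lugs and the hood can slide; higher up the tooth blocks the hood, also in the gaps between the lugs, where it springs up if let go. It springs up behind the block once the hood has travelled more than about 0.092.
- bar_pad (a point): Point on the press bar's flat top (moves down with it), keeper x = -100 mm, 35 mm behind the block of the shut hood; 43 mm above the worktop when up. The bar is a level aluminium plate, 50 mm wide (keeper x = -117 to -67 mm), 195 mm long (keeper y = -137 to +57 mm), ribbed where it is pressed; it goes down level wherever pressed. Nothing stands on the robot side of it.
- tooth_top (a point): Top of the catch's tooth (moves with the bar): 11 mm wide (x), 7 mm long (y), 11 mm proud of the bar, on the bar's inner edge: keeper x = -79 to -68 mm, y = +12.5 to +19.5 mm. A finger that keeps to keeper x below -80 mm passes beside it.
- timer: Bystander, loose: round kitchen timer, 60 mm across, 48 mm high. Origin under its middle. To be left alone.
- spice_jar: Bystander, loose: spice jar with dark cap, 41 mm across, 105 mm high. Origin under its middle. To be left alone.
- mustard: Bystander, loose: glass mustard jar, 59 mm across, 103 mm high. Origin under its middle. To be left alone.
- mug: Bystander, loose: mug with a handle, 92 mm across, 128 mm with the handle, 95 mm high. Origin under its middle. To be left alone.
- lemon: Bystander, loose: lemon wedge, 50x44x28 mm, on the white board at the right. Origin under its middle. To be left alone.
- carrot: Bystander, loose: carrot, 162 mm long, 24 mm thick, on the white board at the right. Origin under its middle. To be left alone.
- truss: Bystander, loose: tomatoes on a stalk, 131x173x65 mm. Origin under its middle. To be left alone.

How it is judged:
By the outcome, as a careful person would: the job done as asked, in the order asked, and still so for the second after the job is handed in, with the robot touching nothing.
It also fails if it takes over 38 s, if anything falls off the work surface, if the arm or the gripper's body presses on something with over 40 N, if the wrist force passes 120 N, or if a joint passes its speed limit or range.

### The arm

A 6-joint arm with a two-finger parallel gripper is mounted at the origin on a cart in front of the work surface, level with it; the furniture and walls round the work are solid. World frame = base frame: x ahead of the robot, y to its left, z up, the work surface at z = 0. Lengths are in mm, angles in rad, forces in N, time in s.
With the tool pointing down it reaches from about 350 to 875 mm from the base axis. Payload 4.2 kg.
Tool frame: the origin (TCP) lies at the very end of the fingers, on their centre line; the grasp point (between the pads) lies 19 mm behind it (arm.grip_point_offset is the distance from the TCP to the grasp point, in mm); z points along the fingers, y is the direction in which the jaws open and shut (so a half turn about z gives the same grasp; the last joint's range is limited). The gripper opens to 85 mm and grips with 20 to 120 N. Pads are 22 mm wide; open, the fingers measure 114 mm over their backs; the gripper's body (76 mm by 85 mm) begins 54 mm behind the grasp point. The pads swing forward as they close: fully open they stand 13 mm farther back than shut.
Start: joints at [1.587, 0.385, 0.008, 0, -1.194, -0.259], TCP at [150.232, 606.654, 231.312] pointing down, gripper open.
Joint ranges: [-3.14, 3.14], [-1.21, 2.06], [-1.07, 1.41], [-3.16, 2.05], [-2.99, -0.16], [-3.1, 3.1]. Speed limits (rad/s): [2.79, 2.79, 3.14, 3.14, 3.14, 3.14].

### API

Orientations are given as a unit quaternion [x, y, z, w].
In Python, from bench import arm gives the robot as it stands.
- The arm moves only by the tool drive_tool, never from a script. Its argument "steps" is a list of rows, each a list of 5 numbers: the shift along the tool's x, y, z in m, then the turn about the tool's z in degrees, then the finger opening in m, from 0 to 0.0854. A call has 1 to 20 rows; each row shifts and turns the commanded pose from where the row before left it, along the tool's axes as they then stand; what a row does not reach is not made up. A row lasts 1/10 s, in which the tool goes at most 50 mm and 8.59 degrees, less where a joint would pass 70% of its speed; a pose out of reach is approached as far as the arm can. A call is refused whole if a number of a shift passes 0.05 or a number of a turn 8.59, either way. A call with a gripper value outside its range is refused whole. The fingers move at their own pace and stop on an object; the grip force is fixed at half the most. Time passes only in rows, so rows that do not move let the fingers close. It gives the time, the measured TCP pose, the force and the opening at its end, in the units of the state.
- arm.read_state(): the state, without advancing time (a new reading comes with each control period).
- arm.get_image(name): name is "side" or "top"; returns (picture, depth): 480x640x3 uint8, blue, green, red; 480x640 float32, mm along the optical axis (not along the pixel's ray), 0 where there is no reading.
- arm.camera_params(name): a dict with "K" (3x3 intrinsics, pixels), "world_to_cam" (4x4, takes a point from world to camera coordinates). Camera axes: x right, y up, looking along -z (the intrinsics and any distortion apply to the point x, -y, -z); pixel columns grow to the right and rows downward; lengths in mm; the calibration is good to about 2 mm. A picture is of the moment at which its call begins. camera_params takes no time and is no camera call.
- arm.job_done(): hands the job in, once; it reports no verdict.
The state is a dict: "clock": time; "joints": joint angles; "joint_vel": joint speeds; "joint_efforts": joint torques, N m; "position": TCP position; "ee_rot": TCP orientation; "contact_force": force on the tool from outside, world axes, zero at the start; "wrist_torque": the same for the moment, N m; "gripper_width": finger opening in mm.
Only numpy, scipy, OpenCV 4.12 (cv2) and the standard library are available. Lean on these libraries where they do the work, as an engineer would, in place of code of your own. Each camera call takes 0.05 s, during which the arm holds its last target.

## Working session

There is one attempt and no reset: what is moved stays moved. The work goes in short steps, Python scripts to look and compute and a tool call to move; the robot and the scene stay as the last step left them, time stands still between calls to the robot, and variables do not carry over. Pictures are saved under pics/ and viewed, and the job is handed in when it is done.

Besides the shell and the picture viewer there is one more tool, called after "Request:" by a JSON object that holds its "name" and its "arguments". drive_tool: Moves the arm, as the interface text tells. Its arguments: {"type":"object","properties":{"steps":{"type":"array"}},"required":["steps"]}

```bash
ls; mkdir -p pics; python3 - <<'E'
from bench import arm
import cv2,numpy as np
s=arm.read_state();print({k:np.round(v,3).tolist() for k,v in s.items()})
for n in("top","side"):
    im,d=arm.get_image(n);cv2.imwrite(f"pics/{n}0.png",im);np.save(f"pics/{n}0.npy",d)
    p=arm.camera_params(n);print(n,p)
E
```

```text
pics
{'clock': 0.0, 'joints': [1.587, 0.386, 0.007, -0.0, -1.194, -0.259], 'joint_vel': [0.0, 0.0, -0.001, -0.001, -0.001, 0.0], 'joint_efforts': [-0.002, -39.229, 18.84, 4.186, -0.005, 0.0], 'position': [150.103, 606.101, 230.216], 'ee_rot': [0.993, -0.121, -0.0, 0.001], 'contact_force': [-0.281, -0.406, -0.328], 'wrist_torque': [0.033, 0.034, -0.018], 'gripper_width': 85.3}
top {'K': array([[577.66056178,   0.        , 310.91014357],
       [  0.        , 577.66056178, 241.53333767],
       [  0.        ,   0.        ,   1.        ]]), 'world_to_cam': array([[-2.50007816e-02, -9.99594664e-01, -1.36186812e-02,
         3.57644370e+01],
       [ 9.83184850e-01, -2.70508672e-02,  1.80598455e-01,
        -5.56700928e+02],
       [-1.80893649e-01, -8.87457853e-03,  9.83462622e-01,
        -1.23734832e+03],
       [ 0.00000000e+00,  0.00000000e+00,  0.00000000e+00,
         1.00000000e+00]])}
side {'K': array([[529.91656829,   0.        , 318.8794771 ],
       [  0.        , 529.91656829, 242.7619147 ],
       [  0.        ,   0.        ,   1.        ]]), 'world_to_cam': array([[-9.98691927e-01, -4.22698071e-02,  2.87697373e-02,
         5.72687890e+02],
       [ 4.17797834e-02, -3.50237273e-01,  9.35728755e-01,
        -9.00885957e+01],
       [-2.94768396e-02,  9.35706747e-01,  3.51545161e-01,
        -1.30813942e+03],
       [ 0.00000000e+00,  0.00000000e+00,  0.00000000e+00,
         1.00000000e+00]])}
```

View pics/top0.png

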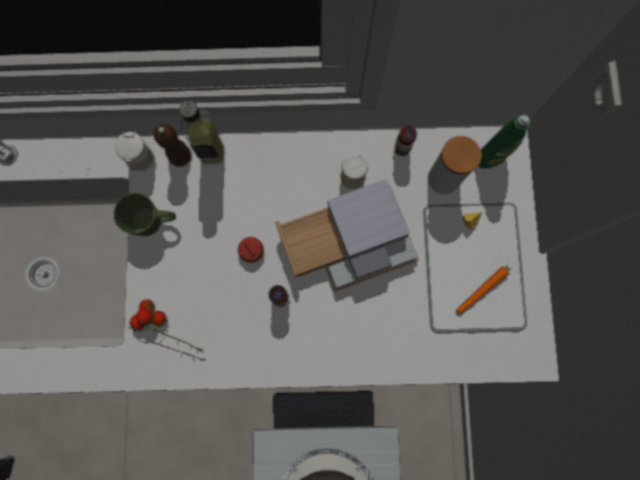

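View pics/side0.png

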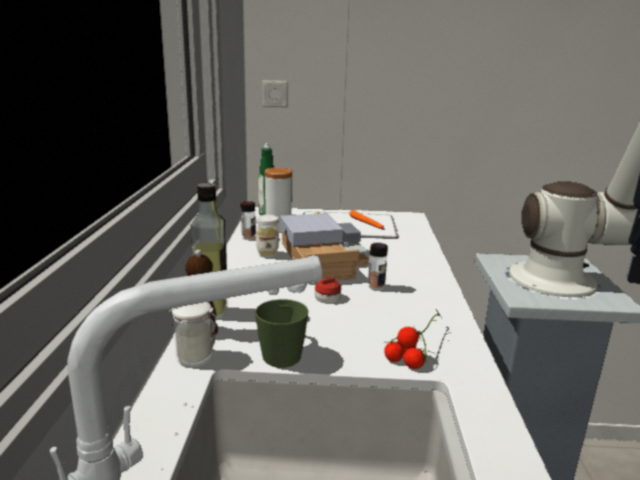

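The top picture shows the keeper at about (345,235), rotated, with the side block at (372,262) and the bar along (330..415, 255..280). The spice jar at (278,296) is near its left end. The arm is out of view.

```bash
cat > h.py <<'E'
import numpy as np
from bench import arm
def px2w(n,u,v,z=None,d=None):
    p=arm.camera_params(n);K=p["K"];T=p["world_to_cam"];R=T[:3,:3];t=T[:3,3]
    r=np.array([(u-K[0,2])/K[0,0],-(v-K[1,2])/K[1,1],-1.])
    c=-R.T@t; w=R.T@r
    s=d if d is not None else (z-c[2])/w[2]
    return c+s*w
def w2px(n,P):
    p=arm.camera_params(n);q=p["world_to_cam"]@np.append(P,1);K=p["K"]
    return K[0,0]*q[0]/-q[2]+K[0,2], K[1,1]*q[1]/q[2]+K[1,2]
E
python3 - <<'E'
import cv2
im=cv2.imread("pics/top0.png")
c=im[170:300,260:430];cv2.imwrite("pics/crop0.png",cv2.resize(cv2.convertScaleAbs(c,alpha=1.5),None,fx=4.6,fy=4.6,interpolation=cv2.INTER_CUBIC))
E
```

```text
(no output)
```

View pics/crop0.png

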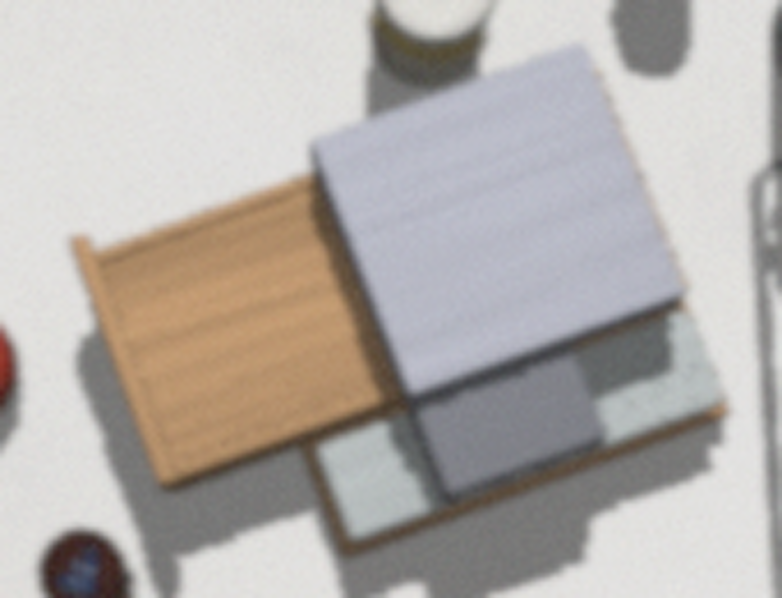

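```bash
python3 - <<'E'
from h import *
from scipy.optimize import least_squares
C=[((315,147),(66,10,88)),((583,48),(66,-130,88)),((685,297),(-66,-130,88)),((413,393),(-66,10,88)),((452,497),(-116,10,76)),((605,437),(-116,-72,76)),((350,540),(-117,57,43)),((725,400),(-117,-137,43)),((318,443),(-67,57,43))]
px=np.array([((a+.5)/4.6-.5+260,(b+.5)/4.6-.5+170) for (a,b),_ in C]);K=np.array([c[1] for c in C],float)
def W(p,K):
    c,s=np.cos(p[2]),np.sin(p[2]);return np.c_[p[0]+c*K[:,0]-s*K[:,1],p[1]+s*K[:,0]+c*K[:,1],K[:,2]]
def f(p): return (np.array([w2px("top",w) for w in W(p,K)])-px).ravel()
r=least_squares(f,[550,0,.3]);print(r.x,np.degrees(r.x[2]));print(r.fun.reshape(-1,2).round(1))
d=np.load("pics/top0.npy")
for (u,v) in [(370,220),(372,262),(400,255),(345,270)]:
    print(px2w("top",u,v,d=d[v,u]).round(1), )
Q=np.array([[-100,-107,43],[-100,-72,62],[-100,28,62],[-100,-137,43]],float)
print(W(r.x,Q).round(1))
im=__import__('cv2').imread
E
```

```text
[ 5.82950837e+02 -4.81383492e+01  3.28646472e-01] 18.830055773761053
[[-0.8 -1.6]
 [ 0.4 -1.6]
 [ 0.7 -0.7]
 [-0.6  0.7]
 [-1.1  0.4]
 [ 1.   0.4]
 [ 0.4  0.6]
 [ 0.4  0.8]
 [-0.5  0.7]]
[ 595.  -109.1   86.9]
[ 504.2 -110.5   75.2]
[ 522.8 -176.5   43.6]
[492.6 -53.   42.1]
[[ 522.8 -181.7   43. ]
 [ 511.5 -148.6   62. ]
 [ 479.3  -53.9   62. ]
 [ 532.5 -210.1   43. ]]
```

The fit agrees with the given sizes within about 2 mm. Keeper is at (583,-48), yaw 18.8°. Next I close the fingers, turn the tool to the keeper's axes and move most of the way over.

Request:
{"name": "drive_tool", "arguments": {"steps": [[0,0,0,-8.18,0],[0,0,0,-8.18,0],[0,0,0,-8.18,0],[0,0,0,-8.18,0],[0.005,0.045,0,0,0],[0.005,0.045,0,0,0],[0.005,0.045,0,0,0],[0.005,0.045,0,0,0],[0.005,0.045,0,0,0],[0.005,0.045,0,0,0],[0.005,0.045,0,0,0],[0.005,0.045,0,0,0],[0.005,0.045,0,0,0],[0.005,0.045,0,0,0],[0.005,0.045,0,0,0],[0.005,0.045,0,0,0],[0.005,0.045,0,0,0],[0.005,0.045,0,0,0]]}}

```text
clock: 1.9
position: [419.8, 31.0, 231.3]
ee_rot: [0.987, 0.163, 0.0, -0.0]
contact_force: [1.0, 0.2, 0.8]
gripper_width: 0.1
```

```bash
cat >> h.py <<'E'
A=np.radians(18.83);KO=np.array([583.,-48.1])
def kst():
    s=arm.read_state();p=np.array(s["position"]);d=p[:2]-KO
    c,si=np.cos(A),np.sin(A);f=np.array(s["contact_force"])
    q=s["ee_rot"];ang=np.degrees(2*np.arctan2(q[1],q[0]))
    print("t",round(s["clock"],2),"k",round(c*d[0]+si*d[1],1),round(-si*d[0]+c*d[1],1),round(p[2],1),"yaw",round(ang,2),"Fk",round(c*f[0]+si*f[1],1),round(-si*f[0]+c*f[1],1),round(f[2],1),"q",np.round(q,3),"g",s["gripper_width"])
E
python3 -c "
from h import *
kst()
import numpy as np
d=np.load('pics/top0.npy');w=px2w('top',278,294,z=105);e=w[:2]-KO;print(w,np.cos(A)*e[0]+np.sin(A)*e[1],-np.sin(A)*e[0]+np.cos(A)*e[1])"
```

```text
t 1.9 k -129.0 127.5 231.3 yaw 18.82 Fk 1.0 -0.2 0.8 q [ 0.987  0.163  0.    -0.   ] g 0.09430730910818703
[437.33242003  92.60264525 105.        ] -92.45813738832717 180.18815462180007
```

Request:
{"name": "drive_tool", "arguments": {"steps": [[0.0058,0.0475,0,0,0],[0.0058,0.0475,0,0,0],[0.0058,0.0475,0,0,0],[0.0058,0.0475,0,0,0],[0.0058,0.0475,0,0,0],[0,0,0.045,0,0],[0,0,0.045,0,0],[0,0,0.045,0,0],[0,0,0,0,0],[0,0,0,0,0]]}}

```text
clock: 2.9
position: [523.9, -182.8, 96.6]
ee_rot: [0.986, 0.164, -0.001, 0.0]
contact_force: [0.3, 0.3, 1.5]
gripper_width: 0.1
```

```bash
python3 - <<'E'
from h import *
import cv2
kst()
im,d=arm.get_image("top");np.save("pics/top1.npy",d)
c=im[150:320,260:470];cv2.imwrite("pics/crop1.png",cv2.resize(cv2.convertScaleAbs(c,alpha=1.5),None,fx=3.5,fy=3.5,interpolation=cv2.INTER_CUBIC))
im,d=arm.get_image("side");c=im[190:310,230:420];cv2.imwrite("pics/scrop1.png",cv2.resize(cv2.convertScaleAbs(c,alpha=1.5),None,fx=4,fy=4,interpolation=cv2.INTER_CUBIC))
E
```

```text
t 2.9 k -99.4 -108.5 96.6 yaw 18.86 Fk 0.4 0.2 1.5 q [ 0.986  0.164 -0.001  0.   ] g 0.06786432513325368
```

View pics/crop1.png

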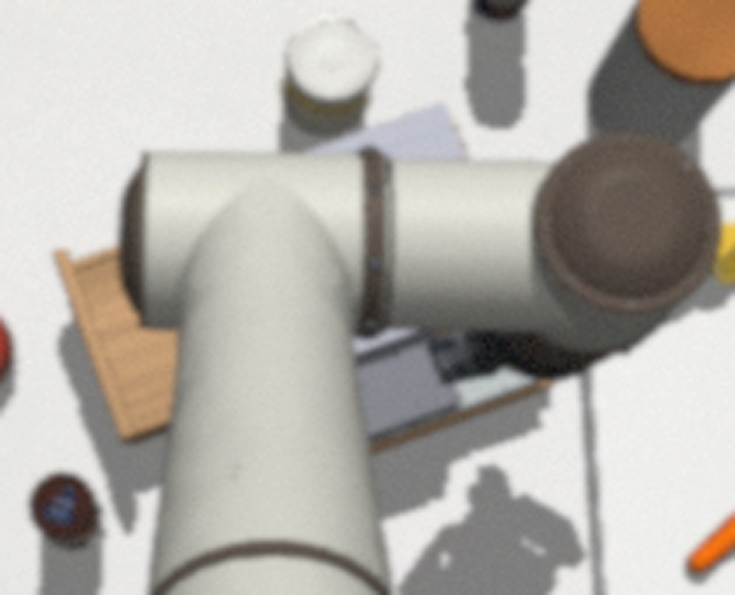

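View pics/scrop1.png

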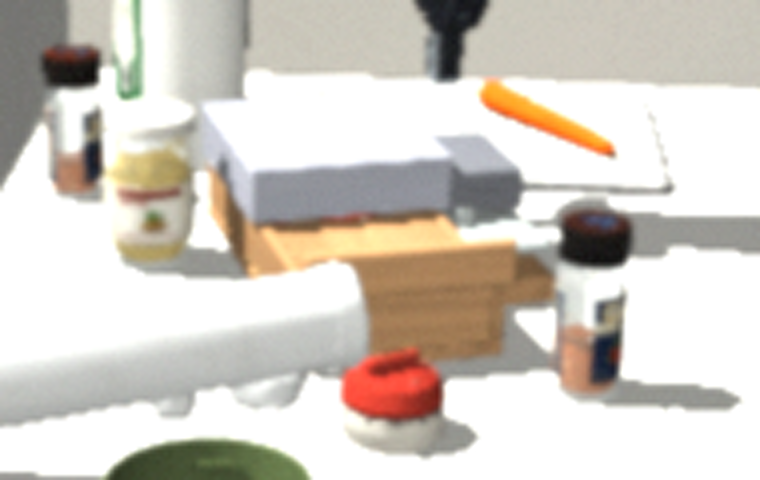

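The top view shows the tool mostly under the wrist, with the block and bar end visible right beside the fingers. In the side view the fingertips are at crop (442,75), i.e. about pixel (340,209). I'll check that against where the TCP should project.

```bash
python3 -c "
from h import *
s=arm.read_state();print(w2px('side',s['position']),w2px('top',s['position']))
kst()"
```

```text
(np.float64(340.0448645501957), np.float64(210.64940779124953)) (np.float64(406.43088104895173), np.float64(249.53578478342112))
t 3.0 k -97.8 -108.9 98.9 yaw 18.87 Fk 0.3 0.0 0.2 q [0.986 0.164 0.002 0.001] g -0.20444775536057333
```

Request:
{"name": "drive_tool", "arguments": {"steps": [[0,0,0.02,0,0],[0,0,0.02,0,0],[0,0,0,0,0],[0,0,0,0,0]]}}

```text
clock: 3.4
position: [525.1, -182.7, 58.4]
ee_rot: [0.986, 0.164, 0.002, 0.001]
contact_force: [-0.1, -0.6, 0.7]
gripper_width: 0.1
```

```bash
python3 -c "
from h import *
kst()"
```

```text
t 3.4 k -98.3 -108.7 58.4 yaw 18.85 Fk -0.3 -0.5 0.7 q [0.986 0.164 0.002 0.001] g 0.1100285020075433
```

Request:
{"name": "drive_tool", "arguments": {"steps": [[-0.002,0,0.01,0,0],[0,0,0.004,0,0],[0,0,0.003,0,0],[0,0,0,0,0],[0,0,0,0,0]]}}

```text
clock: 3.9
position: [521.9, -183.3, 39.8]
ee_rot: [0.987, 0.164, 0.0, 0.0]
contact_force: [-1.8, 1.2, 4.7]
gripper_width: -0.0
```

```bash
python3 -c "
from h import *
kst()"
```

```text
t 3.9 k -101.5 -108.2 39.8 yaw 18.82 Fk -1.3 1.7 4.7 q [0.987 0.164 0.    0.   ] g -0.0214430807831179
```

Request:
{"name": "drive_tool", "arguments": {"steps": [[0,0,0.004,0,0],[0,0,0.004,0,0],[0,0,0,0,0],[0,0,0,0,0]]}}

```text
clock: 4.3
position: [521.9, -183.3, 31.9]
ee_rot: [0.987, 0.164, 0.0, 0.0]
contact_force: [-1.8, 1.2, 7.2]
gripper_width: 0.2
```

```bash
python3 -c "
from h import *
kst()"
```

```text
t 4.3 k -101.5 -108.3 31.9 yaw 18.83 Fk -1.3 1.7 7.2 q [0.987 0.164 0.    0.   ] g 0.19425697008274592
```

Fz is about 7 N at z = 32, so the bar is almost at its bottom. Now I push along keeper +y (tool -y).

Request:
{"name": "drive_tool", "arguments": {"steps": [[0,-0.005,0,0,0],[0,-0.005,0,0,0],[0,-0.005,0,0,0],[0,-0.005,0,0,0],[0,-0.005,0,0,0],[0,-0.005,0,0,0],[0,-0.005,0,0,0],[0,-0.005,0,0,0]]}}

```text
clock: 5.1
position: [511.8, -146.6, 33.3]
ee_rot: [0.986, 0.164, 0.003, 0.002]
contact_force: [1.2, -5.1, 6.8]
gripper_width: -0.2
```

```bash
python3 - <<'E'
from h import *
import cv2
kst()
im,d=arm.get_image("side");c=im[190:310,230:420];cv2.imwrite("pics/scrop2.png",cv2.resize(cv2.convertScaleAbs(c,alpha=1.5),None,fx=4,fy=4,interpolation=cv2.INTER_CUBIC))
E
```

```text
t 5.1 k -99.2 -70.3 33.3 yaw 18.9 Fk -0.5 -5.2 6.8 q [0.986 0.164 0.003 0.002] g -0.16785989507397125
```

View pics/scrop2.png

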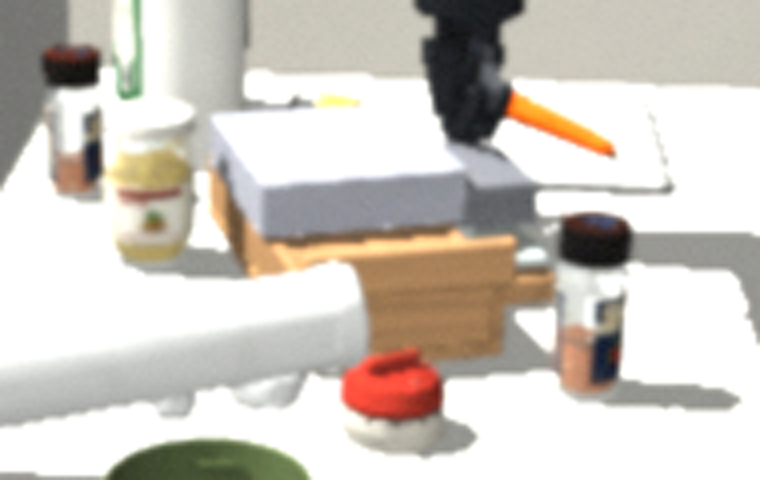

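The side view shows the hood sliding: its front edge is now at crop (265..460, 180..230) and the fingers are behind the block. The wrist force is small. I continue.

Request:
{"name": "drive_tool", "arguments": {"steps": [[-0.001,-0.005,0.001,0,0],[0,-0.005,0,0,0],[0,-0.005,0,0,0],[0,-0.005,0,0,0],[0,-0.005,0,0,0],[0,-0.005,0,0,0],[0,-0.005,0,0,0],[0,-0.005,0,0,0]]}}

```text
clock: 5.95
position: [498.8, -108.8, 33.0]
ee_rot: [0.986, 0.164, 0.004, 0.002]
contact_force: [1.7, -6.4, 12.2]
gripper_width: 0.0
```

```bash
python3 -c "
from h import *
kst()"
```

```text
t 5.95 k -99.3 -30.3 33.0 yaw 18.92 Fk -0.4 -6.6 12.2 q [0.986 0.164 0.004 0.002] g 0.01652616355011079
```

Request:
{"name": "drive_tool", "arguments": {"steps": [[0,-0.005,0,0,0],[0,-0.005,0,0,0],[0,-0.005,0,0,0],[0,-0.005,0,0,0],[0,-0.005,0,0,0],[0,-0.005,0,0,0]]}}

```text
clock: 6.55
position: [488.8, -80.1, 32.9]
ee_rot: [0.986, 0.164, 0.004, 0.001]
contact_force: [1.4, -6.3, 13.3]
gripper_width: -0.2
```

```bash
python3 -c "
from h import *
kst()"
```

```text
t 6.55 k -99.5 0.1 32.9 yaw 18.93 Fk -0.7 -6.4 13.3 q [0.986 0.164 0.004 0.001] g -0.19125579300358364
```

Request:
{"name": "drive_tool", "arguments": {"steps": [[0,-0.004,0,0,0],[0,-0.003,0,0,0],[0,-0.003,0,0,0],[0,0,0,0,0]]}}

```text
clock: 6.95
position: [487.4, -73.5, 34.2]
ee_rot: [0.986, 0.165, 0.005, 0.003]
contact_force: [6.0, -24.7, 16.9]
gripper_width: 0.2
```

```bash
python3 -c "
from h import *
kst()"
```

```text
t 6.95 k -98.7 6.8 34.2 yaw 19.01 Fk -2.3 -25.3 16.9 q [0.986 0.165 0.005 0.003] g 0.23939365226268589
```

Request:
{"name": "drive_tool", "arguments": {"steps": [[0,-0.002,0,0,0],[0,-0.002,0,0,0],[0,-0.002,0,0,0]]}}

```text
clock: 7.25
position: [487.1, -70.1, 35.6]
ee_rot: [0.986, 0.166, 0.006, 0.005]
contact_force: [9.7, -45.2, 24.1]
gripper_width: 0.2
```

```bash
python3 - <<'E'
from h import *
import cv2
kst()
im,d=arm.get_image("side");c=im[190:310,230:420];cv2.imwrite("pics/scrop3.png",cv2.resize(cv2.convertScaleAbs(c,alpha=1.5),None,fx=4,fy=4,interpolation=cv2.INTER_CUBIC))
E
```

```text
t 7.25 k -97.9 10.1 35.6 yaw 19.08 Fk -5.4 -45.9 24.1 q [0.986 0.166 0.006 0.005] g 0.17149879977278504
```

View pics/scrop3.png

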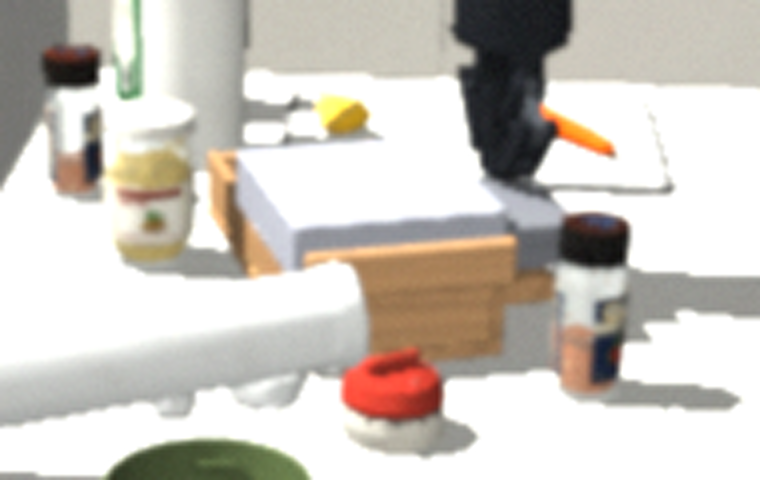

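The hood's front edge is at crop (297,232)–(505,212), almost at the end stop, and the force rose to 46 N. I'll stop pushing and measure the hood travel.

```bash
python3 - <<'E'
from h import *
def kw(x,y,z):
    c,s=np.cos(A),np.sin(A);return np.array([KO[0]+c*x-s*y,KO[1]+s*x+c*y,z])
def inv(w):
    d=w[:2]-KO;c,s=np.cos(A),np.sin(A);return np.round([c*d[0]+s*d[1],-s*d[0]+c*d[1]],1)
for cu,cv in [(295,232),(505,212),(237,152)]:
    print(inv(px2w("side",cu/4+230,cv/4+190,z=88)))
# shut reference
for cu,cv in [(255,178),(450,157),(203,104)]:
    print("shut",inv(px2w("side",cu/4+230,cv/4+190,z=88)))
for t in (90,100): print([np.round((np.array(w2px("side",kw(x,10+t,88)))-[230,190])*4) for x in(66,-66)])
kst()
E
```

```text
[ 65.7 117.8]
[-64.5 112.4]
[ 65.7 -25.5]
shut [66.2 24.2]
shut [-64.5  11.2]
shut [  65.1 -127. ]
[array([287., 221.]), array([500., 205.])]
[array([291., 227.]), array([506., 210.])]
t 7.3 k -97.8 10.1 35.6 yaw 19.07 Fk -5.5 -40.6 22.4 q [0.986 0.166 0.006 0.005] g 0.033212048754649545
```

Travel measured against the shut reference is about 100 mm, and the force fits the end stop. Next I relieve the push and lift straight up.

Request:
{"name": "drive_tool", "arguments": {"steps": [[0,0.003,0,0,0],[0,0.003,0,0,0],[0,0.002,0,0,0],[0,0.001,0,0,0],[0,0.001,0,0,0],[0,0,0,0,0]]}}

```text
clock: 7.9
position: [488.1, -73.2, 35.2]
ee_rot: [0.986, 0.165, 0.005, 0.001]
contact_force: [-4.7, 3.1, 30.2]
gripper_width: -0.2
```

```bash
python3 -c "
from h import *
kst()"
```

```text
t 7.9 k -97.9 6.9 35.2 yaw 18.97 Fk -3.5 4.5 30.2 q [0.986 0.165 0.005 0.001] g -0.16875020172347877
```

Request:
{"name": "drive_tool", "arguments": {"steps": [[0,0,-0.004,0,0],[0,0,-0.004,0,0],[0,0,-0.004,0,0],[0,0,-0.004,0,0],[0,0,-0.004,0,0],[0,0,-0.01,0,0],[0,0,0,0,0]]}}

```text
clock: 8.6
position: [483.7, -73.8, 61.2]
ee_rot: [0.987, 0.163, 0.001, 0.0]
contact_force: [0.8, -0.2, 0.6]
gripper_width: 0.1
```

```bash
python3 -c "
from h import *
kst()"
```

```text
t 8.6 k -102.2 7.7 61.2 yaw 18.82 Fk 0.7 -0.4 0.6 q [0.987 0.163 0.001 0.   ] g 0.09104911696686155
```

Request:
{"name": "drive_tool", "arguments": {"steps": [[0,0.005,-0.02,0,0],[0,0,-0.04,0,0],[0,0,-0.05,0,0],[-0.02,0.02,-0.05,0,0],[-0.04,0.04,-0.04,0,0],[-0.04,0.04,0,0,0],[-0.03,0.05,0,0,0],[0,0.05,0,0,0],[0,0.05,0,0,0],[0,0,0,0,0],[0,0,0,0,0]]}}

```text
clock: 9.7
position: [455.1, -326.4, 241.3]
ee_rot: [0.987, 0.162, -0.001, -0.001]
contact_force: [0.1, 0.0, -0.6]
gripper_width: -0.1
```

```bash
python3 - <<'E'
from h import *
import cv2
kst()
im,d=arm.get_image("top");np.save("pics/top4.npy",d);cv2.imwrite("pics/top4.png",im)
c=im[170:300,260:430];cv2.imwrite("pics/crop4.png",cv2.resize(cv2.convertScaleAbs(c,alpha=1.5),None,fx=4.6,fy=4.6,interpolation=cv2.INTER_CUBIC))
im,d=arm.get_image("side");cv2.imwrite("pics/side4.png",im)
E
```

```text
t 9.7 k -210.9 -222.1 241.3 yaw 18.66 Fk 0.1 -0.0 -0.6 q [ 0.987  0.162 -0.001 -0.001] g -0.09714433284292284
```

View pics/top4.png

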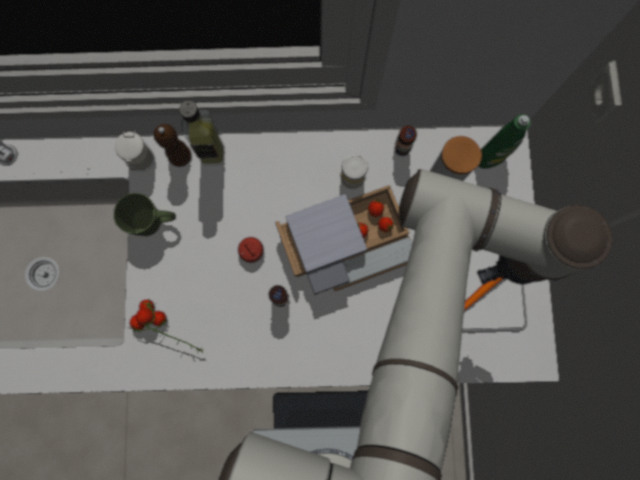

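View pics/crop4.png

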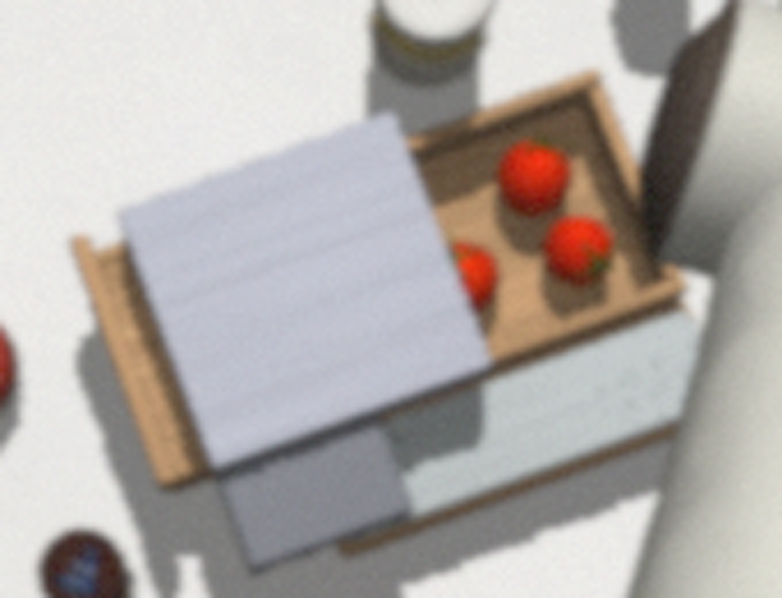

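View pics/side4.png

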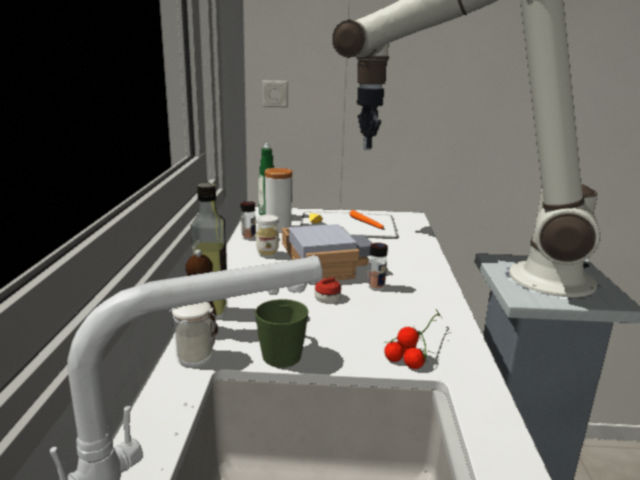

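The hood is open, with its corners at crop (120,215), (393,113), (490,360) and (213,465). Tomatoes are visible and the bystanders are unmoved. I'll check the travel and the bar and tooth heights.

```bash
python3 - <<'E'
from h import *
def kw(x,y,z):
    c,s=np.cos(A),np.sin(A);return np.array([KO[0]+c*x-s*y,KO[1]+s*x+c*y,z])
def inv(w):
    d=w[:2]-KO;c,s=np.cos(A),np.sin(A);return np.round([c*d[0]+s*d[1],-s*d[0]+c*d[1],w[2]],1)
f=lambda a:( (a[0]+.5)/4.6-.5+260,(a[1]+.5)/4.6-.5+170)
old=[(315,147),(583,48),(685,297),(413,393)];new=[(120,215),(393,113),(490,360),(213,465)]
for o,n in zip(old,new): print(inv(px2w("top",*f(n),z=88))-inv(px2w("top",*f(o),z=88)))
for o,n in zip([(452,497),(605,437)],[(255,571),(410,512)]): print("blk",inv(px2w("top",*f(n),z=76))-inv(px2w("top",*f(o),z=76)))
d0=np.load("pics/top0.npy");d=np.load("pics/top4.npy")
def h(d,k,z):
    u,v=map(int,np.round(w2px("top",kw(*k,z)))); return [float(np.median([px2w("top",u+i,v+j,d=d[v+j,u+i])[2] for i in(-1,0,1) for j in(-1,0,1)]).__round__(1)), (u,v)]
print("bar shut",h(d0,(-100,-100),43),"bar now",h(d,(-100,-100),43),h(d,(-100,-60),43),h(d,(-100,-20),43))
print("tooth",h(d,(-73,16),54))
u,v=map(int,np.round(w2px("top",kw(-73,16,54))))
print(np.array([[px2w("top",a,b,d=d[b,a])[2] for a in range(u-6,u+9)] for b in range(v-6,v+7)]).round(0).astype(int))
E
```

```text
[ 1.3 98.4  0. ]
[ 1.8 96.7  0. ]
[ 3.9 96.8  0. ]
[ 0.7 99.5  0. ]
blk [-0.4 98.8  0. ]
blk [-1.2 98.7  0. ]
bar shut [42.8, (399, 256)] bar now [41.4, (399, 256)] [43.2, (383, 262)] [43.3, (366, 268)]
tooth [54.3, (347, 262)]
[[89 90 86 86 84 84 90 82 78 66 60 57 22 22 22]
 [85 87 88 84 84 78 69 66 59 50 22 19 20 40 38]
 [85 87 77 75 64 64 56 23 19 18 35 39 39 39 37]
 [75 70 60 58 28 21 25 24 42 47 46 41 43 46 43]
 [75 21 20 19 56 52 53 44 44 43 40 46 41 46 44]
 [77 19 42 49 60 48 57 41 40 44 41 39 43 41 41]
 [78 75 40 46 52 58 54 40 41 44 44 41 43 38 45]
 [77 74 44 43 53 57 55 51 50 41 41 43 43 40 44]
 [80 75 43 41 49 55 55 54 41 40 47 44 37 43 42]
 [75 78 74 43 41 47 47 42 42 42 45 39 45 37 44]
 [76 74 74 47 40 41 39 41 41 44 41 41 43 39 45]
 [77 76 76 75 42 38 46 45 42 43 42 39 41 43 39]
 [73 71 77 74 35 44 41 49 44 42 42 45 43 42 43]]
```

```bash
python3 - <<'E'
import cv2
im=cv2.imread("pics/side4.png")
c=im[190:310,230:420];cv2.imwrite("pics/scrop4.png",cv2.resize(cv2.convertScaleAbs(c,alpha=1.5),None,fx=4,fy=4,interpolation=cv2.INTER_CUBIC))
a=cv2.imread("pics/scrop3.png");b=cv2.imread("pics/scrop4.png")
cv2.imwrite("pics/cmp.png",cv2.resize(np.vstack([a[100:300,200:580],b[100:300,200:580]]),None,fx=1.45,fy=1.45)) if 0 else None
import numpy as np
cv2.imwrite("pics/cmp.png",np.vstack([a[100:300,200:580],b[100:300,200:580]]))
# shift of hood front corner
g=lambda x:cv2.cvtColor(x,cv2.COLOR_BGR2GRAY).astype(np.float32)
A=g(a)[205:262,285:400];B=g(b)[205:262,285:400]
print(cv2.phaseCorrelate(A,B,cv2.createHanningWindow(A.shape[::-1],cv2.CV_32F)))
E
```

```text
((-0.22441893073637686, -0.3621757347843726), 0.33133047143618266)
```

View pics/cmp.png

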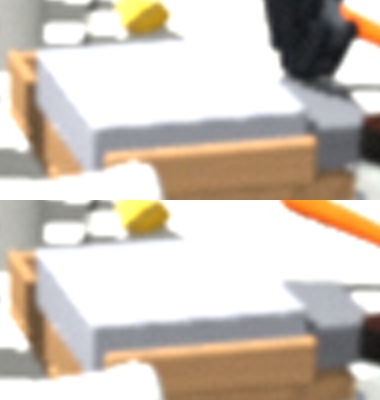

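The hood hasn't moved since it was against the stop at 46 N. The bar is up, and the tooth is up behind the block. I'm handing the job in.

```bash
python3 -c "
from h import *
kst();print(arm.job_done())"
```

```text
t 9.8 k -210.3 -220.8 242.3 yaw 18.82 Fk 0.1 0.4 0.4 q [ 0.987  0.163 -0.    -0.   ] g 0.060568136729082
the job is handed in; nothing more can be done
None
```

The vegetable keeper is open and the bar has caught behind the block. I pressed the bar down with the closed fingertips, pushed the block along to its stop with the bar held down, then lifted off. I handed the job in at 9.8 s.

**Hood travel:** it measures 97–99 mm in the top view and about 94–101 mm in the side view, so a full 100 mm is within the measuring error. The hood had stopped hard at 46 N sideways force, and it did not move when I let go.

**Catch:** depth readings put the bar back up at about 43 mm and its tooth at about 54 mm, behind the block.

**Surroundings:** the jars, mug, timer and food look unmoved in the pictures, though I did not measure them. The robot is clear of everything.

**One oddity:** pressing at the stop, the vertical force rose to 30 N, with the measured tip height at 35 mm instead of 32 mm. I did not find the cause; the force was gone once I lifted off.

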